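# Load the lens stand and hold its sprung arm over the specimen

## Task

Put the red mounted specimen down in the round nest of the lens stand, the way up it is now, and let it go. Then swing the stand's blue lens arm (the red post is its handle) against the return spring, all the way to its stop so that the lens stands over the specimen, and finish while still holding it there, because the spring swings it back as soon as it is let go. Leave the green and white specimens and the oil bottle where they stand.

Things in the scene. Friction and masses are not known exactly. Their poses are not given: they have to be found in the camera images.
- red_specimen: Red cylinder (mounted metal specimen), 25 mm diameter, 18 mm high, about 0.03 kg, upright on the bench among the others. Origin at the centre of its underside, z up. Between the specimens (right) and the lens stand (left) stands a 0.6 m tall white hardness tester, within x > 0.45, -0.15 < y < 0.10: carry the specimen round in front of it, nearer the robot.
- green_specimen: Green cylinder, 30 mm diameter, 22 mm high, a bystander. Origin at the centre of its underside.
- white_specimen: White cylinder, 25 mm diameter, 21 mm high, a bystander. Origin at the centre of its underside.
- oil_bottle: Small amber oil bottle with a black cap, 30 mm diameter, 92 mm high, upright, a bystander. Origin at the centre of its underside.
- lens_stand: Heavy stand fixed to the bench, turned differently each time: grey foot plate 190 x 76 mm, 12 mm thick. Origin at bench level under the nest's centre; +x runs from the nest along the foot to the pivot column 110 mm away. On the column a blue arm, 16 mm wide, top face 64 mm above the bench, swings level. Two brass pins beside the column mark the ends of its swing.
- nest (a point): Centre of the nest's inner floor, 16 mm above the bench. The nest is an aluminium cup, 30 mm bore, 39 mm outside, 6 mm deep (rim 22 mm above the bench). Its axes are those of the stand.
- post_top (a point): Centre of the top of the red post at the arm's free end: post 13 mm in diameter, 155 mm from the pivot axis, rising 43 mm from the arm's top face to 107 mm above the bench. A dark press cabinet 0.3 m high stands left of and beyond the parked post, within x > 0.53, y > 0.46.
- lens_arm (a joint): Angle of the blue arm, rad. 0 = parked: seen from above, turned 1.3 rad clockwise from the stand's -x direction, out on the stand's +y side. Grows as the arm swings counterclockwise seen from above; at 1.3 (the stop) it lies along the stand's -x, the post 45 mm beyond the nest. A spring drives it back to 0: 2.3 N at the post when parked, 4.8 N at the stop.
- pivot (a point): Point on the vertical axis about which the blue arm turns, 53 mm above the bench, 110 mm from the nest along the stand's +x. The hub round it is 38 mm in diameter, top 74 mm above the bench.
- lens (a point): Centre of the lens on the arm, 53 mm above the bench, 110 mm from the pivot axis; black ring of 44 mm outer diameter, underside 52 mm above the bench. With the arm at its stop it lies straight above the nest.

How it is judged:
By the outcome, as a careful person would: the job done as asked, in the order asked, and still so for the second after the job is handed in, while the arm keeps its last pose, push and grip.
It also fails if it takes over 59 s, if anything falls off the work surface, if the arm or the gripper's body presses on something with over 40 N, if the wrist force passes 120 N, or if a joint passes its speed limit or range.

## Robot

A 6-joint arm with a two-finger parallel gripper is mounted at the origin on a cart in front of the work surface, level with it; the furniture and walls round the work are solid. World frame = base frame: x ahead of the robot, y to its left, z up, the work surface at z = 0. Lengths are in m, angles in rad, forces in N, time in s.
With the tool pointing down it reaches from about 0.375 to 0.9 m from the base axis. Payload 3.1 kg.
Tool frame: the origin (TCP) lies midway between the tips of the shut fingers; the grasp point (between the pads) lies robot.grip_depth behind it (robot.grip_depth is the distance from the TCP to the grasp point, in m); z points along the fingers, y is the line along which they close (so a half turn about z gives the same grasp; the last joint's range is limited). The gripper opens to 87 mm and grips with 3 to 60 N. Pads are 19 mm wide; open, the fingers measure 117 mm over their backs; the gripper's body (75 mm by 190 mm) begins 51 mm behind the grasp point.
Start: joints at [-1.526, 0.527, 1.433, -0, 1.181, -0.178], TCP at [0.139, -0.609, 0.194] pointing down, gripper open.
Joint ranges: [-3.08, 3.08], [-0.75, 2.2], [0.22, 2.44], [-1.43, 4.57], [0, 2.65], [-2.85, 2.85]. Speed limits (rad/s): [2.79, 2.79, 3.14, 3.14, 3.14, 3.14].

## Interface

Orientations are given as a unit quaternion [x, y, z, w].
In Python, from rig import robot, imaging, hand_in gives the robot as it stands (robot), with the cameras (imaging) and the job as plain functions.
- The arm moves only by the tool nudge_tcp, called after "Request:" by a JSON object that holds its "name" and its "arguments", one argument or row to a line. Schema: {"type":"object","properties":{"plan":{"type":"array","items":{"type":"array","prefixItems":[{"type":"array","items":{"type":"number"},"minItems":3,"maxItems":3},{"type":"number"}],"minItems":2,"maxItems":2},"minItems":1,"maxItems":20},"aperture":{"type":"number"},"grip_n":{"type":"number"},"only":{"type":"string"},"quiet":{"type":"boolean"},"lines":{"type":"string"}},"required":["plan"],"additionalProperties":false}. plan is a list of rows, 1 to 20 of them, each written [[dx, dy, dz], turn]: dx, dy, dz in m, then a turn about the tool's z in rad; each row shifts and turns the commanded pose from where the row before left it, along the tool's axes as they then stand; what a row does not reach is not made up. A row lasts 1/12 s, in which the tool goes at most 0.0417 m and 0.125 rad, less where a joint would pass 70% of its speed; a pose out of reach is approached as far as the arm can. aperture is the finger opening in m, set as the call begins (left out keeps the last). The fingers move at their own pace and stop on an object; grip_n is the grip in N (left out, the last holds). Time passes only in rows, so rows that do not move let the fingers close. The tool returns the time, the measured TCP pose, the force, the opening and the grip force at its end. only (a regular expression) keeps the lines of the reply that match it, lines (a string "A,B") keeps lines A to B, and quiet returns only ok. Input that does not fit is refused with a message, and nothing moves.
- robot.get_obs(): the state, without advancing time (a new reading comes with each control period).
- imaging.camera(name): name is "scene" or "top" or "wrist"; returns a dict with "img" (400x640x3 uint8, red, green, blue), "fx", "fy", "cx", "cy" (pixels), "xyz" and "attitude" of the camera in the world. Camera axes: x right, y down, z forward; pixel columns grow to the right and rows downward; lengths in m; the calibration is good to about 2 mm. The wrist camera is an equidistant fisheye: a pixel r from the principal point sees the ray r / f radians off the axis. A picture is of the moment at which its call begins. There is no depth.
- hand_in(): hands the job in; it is judged then, once.
The state is a dict: "time": time; "q": joint angles; "joint_velocities": joint speeds; "joint_torque": joint torques, N m; "position": TCP position; "tool_rot": TCP orientation; "ft_force": force on the tool from outside, world axes, zero at the start; "moment": the same for the moment, N m; "grip_width": finger opening in m; "grip_force": force on a finger pad.
Only numpy, scipy, OpenCV 4.12 (cv2) and the standard library are available. Lean on these libraries where they do the work, as an engineer would, in place of code of your own. Each camera call takes 0.05 s, during which the arm holds its last target. There are 200 camera calls.

## Working session

There is one attempt and no reset: what is moved stays moved. The work goes in short steps, Python scripts to look and compute and a tool call to move; the robot and the scene stay as the last step left them, time stands still between calls to the robot, and variables do not carry over. Pictures are saved under pics/ and viewed, at most 10 in all, crops included, and the job is handed in when it is done.

```bash
ls; mkdir -p pics
```

Run:
```python
from rig import robot, imaging, hand_in
import cv2
o=robot.get_obs();print(o['time'],o['position'],o['tool_rot'],robot.grip_depth,o['grip_width'])
for n in("top","scene"):
    c=imaging.camera(n);cv2.imwrite(f'pics/{n}1.png',c['img'][:,:,::-1]);print(n,c['fx'],c['fy'],c['cx'],c['cy'],c['xyz'],c['attitude'])
```

```text
pics
rig.py
0.0 [ 0.13869286 -0.60862788  0.19278546] [ 9.93747507e-01  1.11645807e-01  6.80879076e-05 -1.04941483e-03] 0.0187 0.08710323156148002
top 428.4112308547002 428.4112308547002 324.17026770678166 199.62631404469874 [0.33177119 0.03414401 1.45095685] [-0.70275373  0.70638086 -0.05330907  0.06573748]
scene 447.336362974726 447.336362974726 322.3625050324178 199.37831334908395 [-0.25326063 -0.51474967  0.71265797] [ 0.77664587 -0.4113472   0.22177502 -0.42241036]
```

View pics/top1.png

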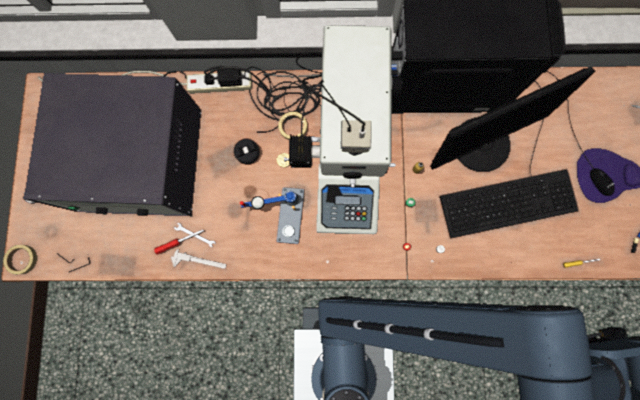

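View pics/scene1.png

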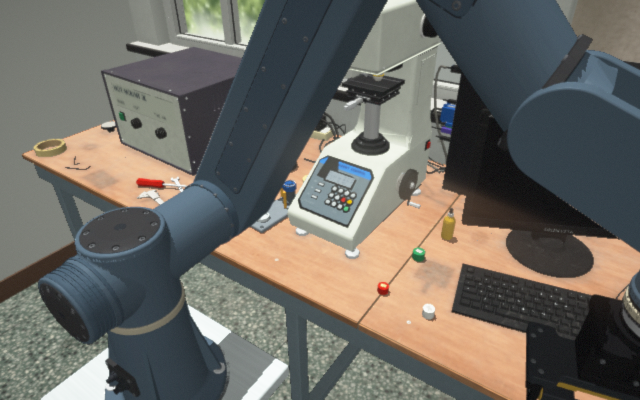

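The top view shows red at about (407,246), green (410,202), white (440,249) and bottle (419,167). The nest is near (289,231), the hub near (291,197) and the post near (243,204). I'll measure these next.

Create h.py:
```python
import numpy as np,cv2
from scipy.spatial.transform import Rotation as R
def ray(c,u,v):
    d=np.array([(u-c['cx'])/c['fx'],(v-c['cy'])/c['fy'],1]);return R.from_quat(c['attitude']).apply(d)
def plane(c,u,v,z):
    d=ray(c,u,v);p=np.array(c['xyz']);return p+d*(z-p[2])/d[2]
def blobs(img,lo,hi,box,amin=8):
    h=cv2.cvtColor(img,cv2.COLOR_RGB2HSV);m=cv2.inRange(h,np.array(lo),np.array(hi))
    x0,y0,x1,y1=box;k=np.zeros_like(m);k[y0:y1,x0:x1]=m[y0:y1,x0:x1]
    n,_,s,ce=cv2.connectedComponentsWithStats(k)
    return [(ce[i].round(1),s[i]) for i in range(1,n) if s[i][4]>=amin]
```

Run:
```python
from rig import robot, imaging, hand_in
from h import *
c=imaging.camera("top");i=c['img']
np.set_printoptions(precision=4,suppress=True)
for n,lo,hi,box,z in [('red',(0,120,60),(8,255,255),(395,235,420,258),.018),('red2',(170,120,60),(180,255,255),(395,235,420,258),.018),('green',(45,80,40),(90,255,255),(395,190,425,215),.022),('white',(0,0,190),(180,40,255),(430,240,450,258),.021),
 ('post',(0,120,60),(8,255,255),(232,195,255,215),.1),('post2',(170,120,60),(180,255,255),(232,195,255,215),.1),('blue',(100,120,40),(125,255,255),(240,180,302,215),.064),('nest',(0,0,175),(180,40,255),(275,215,303,243),.022),('foot',(90,5,80),(130,70,190),(270,180,308,250),.012)]:
    for ce,s in blobs(i,lo,hi,box): print(n,ce,s,plane(c,*ce,z))
cv2.imwrite('pics/crop1.png',cv2.resize(i[175:255,225:455],None,fx=3.4,fy=3.4,interpolation=cv2.INTER_CUBIC)[:,:,::-1])
```

```text
red [406.5 246.3] [403 243   8   8  44] [ 0.4167 -0.2138  0.018 ]
green [409.9 202.2] [406 198   9   9  40] [ 0.5643 -0.2299  0.022 ]
white [440.4 248.7] [437 245   8   8  48] [ 0.4081 -0.3247  0.021 ]
post [241.1 202.4] [239 201   5   4  15] [0.5545 0.324  0.1   ]
blue [281.2 198.2] [264 192  32  12 164] [0.5736 0.1997 0.064 ]
blue [248.4 203.8] [246 202   6   4  20] [0.5556 0.3075 0.064 ]
nest [283.4 219. ] [280 215  10  10  49] [0.5098 0.1963 0.022 ]
nest [287.8 228.9] [278 215  22  27 211] [0.4764 0.1811 0.022 ]
nest [294.8 234.1] [291 229   7  11  16] [0.4588 0.1575 0.022 ]
foot [293.9 191.6] [282 188  22  11 117] [0.6053 0.1626 0.012 ]
foot [289.5 221.7] [277 200  26  43 676] [0.5018 0.1767 0.012 ]
```

View pics/crop1.png

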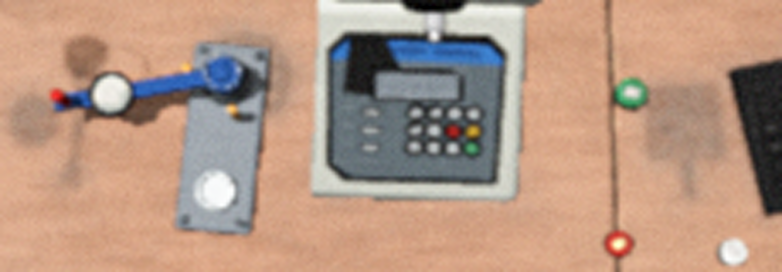

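The enlarged top view agrees: the nest centre is near (287.9,230.9) in full-image pixels, the hub at (290.6,197.1), the lens at (257.6,202.6) and the post at (242,204). Next I move above the red specimen, keeping the current yaw, which also keeps the gripper body clear of the tester.

Request:
{"name": "nudge_tcp", "arguments": {
  "plan": [
    [[0.0224, -0.0202, 0.0044], 0],
    [[0.0224, -0.0202, 0.0044], 0],
    [[0.0224, -0.0202, 0.0044], 0],
    [[0.0224, -0.0202, 0.0044], 0],
    [[0.0224, -0.0202, 0.0044], 0],
    [[0.0224, -0.0202, 0.0044], 0],
    [[0.0224, -0.0202, 0.0044], 0],
    [[0.0224, -0.0202, 0.0044], 0],
    [[0.0224, -0.0202, 0.0044], 0],
    [[0.0224, -0.0202, 0.0044], 0],
    [[0.0224, -0.0202, 0.0044], 0],
    [[0.0224, -0.0202, 0.0044], 0],
    [[0.0224, -0.0202, 0.0044], 0],
    [[0.0224, -0.0202, 0.0044], 0],
    [[0.0224, -0.0202, 0.0044], 0],
    [[0.0224, -0.0202, 0.0044], 0],
    [[0, 0, 0], 0],
    [[0, 0, 0], 0],
    [[0, 0, 0], 0]
  ],
  "aperture": 0.06,
  "grip_n": 20
}}

```text
time: 1.73
position: [0.4165, -0.2151, 0.1233]
tool_rot: [0.994, 0.112, -0.0, 0.0]
ft_force: [-0.0, 0.1, 1.2]
grip_width: 0.0598
grip_force: 0.0
```

Run:
```python
from rig import robot, imaging, hand_in
from h import *
c=imaging.camera("wrist");o=robot.get_obs();print(o['position'],o['tool_rot'],c['fx'],c['cx'],c['cy'],c['xyz'],R.from_quat(c['attitude']).as_matrix().round(3))
cv2.imwrite('pics/w1.png',c['img'][:,:,::-1])
```

```text
[ 0.41633151 -0.21557     0.12346271] [9.93774256e-01 1.11411960e-01 4.90862071e-05 3.16389637e-04] 309.70691628693146 324.6400552745623 201.91709307698164 [ 0.48537333 -0.19881149  0.31437671] [[ 0.223 -0.941 -0.253]
 [-0.975 -0.215 -0.059]
 [ 0.001  0.26  -0.966]]
```

View pics/w1.png

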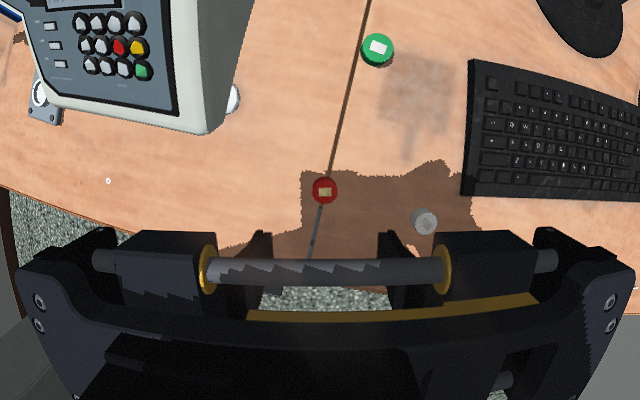

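The wrist view shows red at (325,190), ahead of and between the fingers. The body is wide along the closing axis. I'll cast that ray and triangulate the stand from the top camera.

Add to h.py:
```python
def wplane(c,u,v,z):
    a=np.array([u-c['cx'],v-c['cy']]);r=np.hypot(*a);t=r/c['fx']
    d=np.r_[a/max(r,1e-9)*np.sin(t),np.cos(t)];d=R.from_quat(c['attitude']).apply(d);p=np.array(c['xyz']);return p+d*(z-p[2])/d[2]
def redtop(img,box):
    h=cv2.cvtColor(img,cv2.COLOR_RGB2HSV);m=cv2.inRange(h,(0,120,50),(8,255,255))|cv2.inRange(h,(172,120,50),(180,255,255))
    x0,y0,x1,y1=box;k=np.zeros_like(m);k[y0:y1,x0:x1]=m[y0:y1,x0:x1]
    return cv2.findContours(k,cv2.RETR_EXTERNAL,cv2.CHAIN_APPROX_NONE)[0]
```

Run:
```python
from rig import robot, imaging, hand_in
from h import *
np.set_printoptions(precision=4,suppress=True)
c=imaging.camera("wrist")
k=max(redtop(c['img'],(300,165,350,215)),key=cv2.contourArea)
P=np.array([wplane(c,*q[0],.010)[:2] for q in k],np.float32)
print(cv2.boundingRect(k),cv2.minEnclosingCircle(P),cv2.minEnclosingCircle(np.array([wplane(c,*q[0],.018)[:2] for q in k],np.float32)))
t=imaging.camera("top")
for n,u,v,z in[('red',406.5,246.3,.012),('nest',287.9,230.9,.022),('hub',290.6,197.1,.074),('lens',257.6,202.6,.064),('post',242.0,203.8,.105)]:print(n,plane(t,u,v,z))
```

```text
(311, 176, 27, 28) ((0.4173414409160614, -0.21445977687835693), 0.01468899380415678) ((0.41912445425987244, -0.21406401693820953), 0.014305573888123035)
red [ 0.417  -0.2149  0.012 ]
nest [0.4696 0.1807 0.022 ]
hub [0.5753 0.1677 0.074 ]
lens [0.5594 0.2773 0.064 ]
post [0.5491 0.3199 0.105 ]
```

Request:
{"name": "nudge_tcp", "arguments": {
  "plan": [
    [[0.0012, -0.0008, 0.012], 0],
    [[0, 0, 0.012], 0],
    [[0, 0, 0.012], 0],
    [[0, 0, 0.012], 0],
    [[0, 0, 0.012], 0],
    [[0, 0, 0.012], 0],
    [[0, 0, 0.012], 0],
    [[0, 0, 0.012], 0],
    [[0, 0, 0.01], 0],
    [[0, 0, 0.008], 0],
    [[0, 0, 0], 0],
    [[0, 0, 0], 0]
  ]
}}

```text
time: 2.88
position: [0.4171, -0.2142, 0.0092]
tool_rot: [0.994, 0.111, -0.0, -0.0]
ft_force: [-0.5, -0.2, -0.2]
grip_width: 0.0605
grip_force: 0.0
```

Request:
{"name": "nudge_tcp", "arguments": {
  "plan": [
    [[0, 0, 0], 0],
    [[0, 0, 0], 0],
    [[0, 0, 0], 0],
    [[0, 0, 0], 0],
    [[0, 0, 0], 0],
    [[0, 0, 0], 0],
    [[0, 0, 0], 0],
    [[0, 0, 0], 0],
    [[0, 0, 0], 0],
    [[0, 0, 0], 0]
  ],
  "aperture": 0.015,
  "grip_n": 20
}}

```text
time: 3.72
position: [0.4175, -0.2136, 0.0093]
tool_rot: [0.994, 0.112, 0.0, -0.0]
ft_force: [-0.3, 0.9, -0.5]
grip_width: 0.0155
grip_force: 0.0
```

Request:
{"name": "nudge_tcp", "arguments": {
  "plan": [
    [[0, 0, -0.005], 0],
    [[0, 0, -0.01], 0],
    [[0, 0, -0.015], 0],
    [[0, 0, -0.02], 0],
    [[0, 0, -0.02], 0],
    [[0, 0, -0.02], 0],
    [[0, 0, -0.02], 0],
    [[0, 0, -0.01], 0],
    [[0, 0, 0], 0]
  ]
}}

```text
time: 4.47
position: [0.4188, -0.2147, 0.1318]
tool_rot: [0.994, 0.112, 0.002, 0.002]
ft_force: [0.5, 0.3, 0.6]
grip_width: 0.015
grip_force: 0.0
```

It closed to 15 mm with no grip force, so the grasp missed. I'll look before trying again.

Request:
{"name": "nudge_tcp", "arguments": {
  "plan": [
    [[0, 0, 0], 0],
    [[0, 0, 0], 0],
    [[0, 0, 0], 0],
    [[0, 0, 0], 0],
    [[0, 0, 0], 0],
    [[0, 0, 0], 0]
  ],
  "aperture": 0.06
}}

```text
time: 4.97
position: [0.4172, -0.2134, 0.1288]
tool_rot: [0.994, 0.112, -0.0, -0.0]
ft_force: [0.7, -0.4, -0.3]
grip_width: 0.0472
grip_force: 0.0
```

Run:
```python
from rig import robot, imaging, hand_in
from h import *
np.set_printoptions(precision=4,suppress=True)
c=imaging.camera("wrist");o=robot.get_obs();print(o['position'])
cv2.imwrite('pics/w2.png',cv2.resize(c['img'][140:300,200:440],None,fx=3,fy=3)[:,:,::-1])
k=max(redtop(c['img'],(280,150,370,230)),key=cv2.contourArea)
print(cv2.boundingRect(k))
for z in(0,.01,.018):print(z,cv2.minEnclosingCircle(np.array([wplane(c,*q[0],z)[:2] for q in k],np.float32)))
t=imaging.camera("top")
for k in redtop(t['img'],(395,235,420,258)):print(cv2.boundingRect(k))
```

```text
[ 0.4173 -0.2135  0.1289]
(314, 176, 25, 28)
0 ((0.41538962721824646, -0.2153756320476532), 0.015136240981519222)
0.01 ((0.4176068902015686, -0.21481731534004211), 0.014666068367660046)
0.018 ((0.4193806052207947, -0.21437063813209534), 0.014289849437773228)
```

View pics/w2.png

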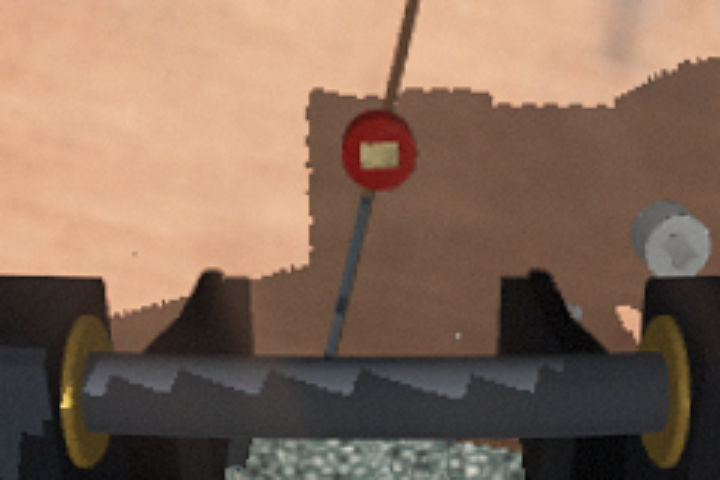

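The red specimen hasn't moved and is still upright between the fingers. The tips probably retract when open, so they passed above it. I'll go lower and check with the scene camera.

Request:
{"name": "nudge_tcp", "arguments": {
  "plan": [
    [[0, 0.0008, 0.012], 0],
    [[0, 0, 0.014], 0],
    [[0, 0, 0.014], 0],
    [[0, 0, 0.014], 0],
    [[0, 0, 0.014], 0],
    [[0, 0, 0.014], 0],
    [[0, 0, 0.014], 0],
    [[0, 0, 0.012], 0],
    [[0, 0, 0.01], 0],
    [[0, 0, 0.007], 0],
    [[0, 0, 0], 0],
    [[0, 0, 0], 0],
    [[0, 0, 0], 0]
  ],
  "aperture": 0.035
}}

```text
time: 6.15
position: [0.418, -0.2147, 0.0047]
tool_rot: [0.994, 0.112, 0.0, 0.0]
ft_force: [-0.0, -0.1, -0.2]
grip_width: 0.0348
grip_force: 0.0
```

Run:
```python
from rig import robot, imaging, hand_in
from h import *
c=imaging.camera("scene");print(robot.get_obs()['position'],robot.get_obs()['ft_force'])
cv2.imwrite('pics/s2.png',cv2.resize(c['img'][230:330,320:480],None,fx=5,fy=5,interpolation=cv2.INTER_CUBIC)[:,:,::-1])
```

```text
[ 0.41802519 -0.21473758  0.00487632] [ 0.57018877  0.15940445 -0.32725354]
```

View pics/s2.png

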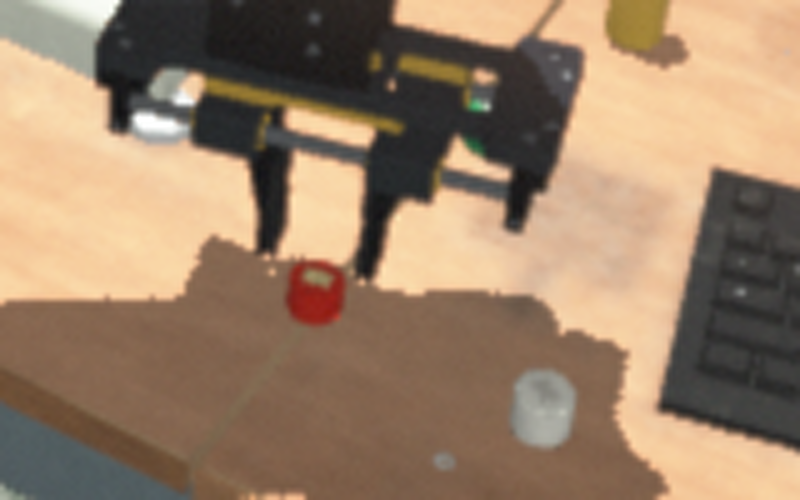

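Run:
```python
from rig import robot, imaging, hand_in
from h import *
np.set_printoptions(precision=4,suppress=True)
c=imaging.camera("scene");o=robot.get_obs()
def proj(c,p):
    d=R.from_quat(c['attitude']).inv().apply(np.array(p)-c['xyz']);return c['cx']+c['fx']*d[0]/d[2],c['cy']+c['fy']*d[1]/d[2]
p=o['position'];x=R.from_quat(o['tool_rot']).as_matrix();print('tcp px',proj(c,p),[proj(c,p+s*.0174*x[:,1]) for s in(1,-1)])
print('tips px seen L',320+267/5,230+250/5,'R',320+365/5,230+277/5)
print('red top',plane(c,320+316/5,230+276/5,.018),'base px',proj(c,[.4175,-.2145,0]),'top px',proj(c,[.4175,-.2145,.018]))
for z in(.005,.02,.035):print(z,plane(c,373.4,280,z),plane(c,393,285.4,z))
w=imaging.camera("wrist");cv2.imwrite('pics/w3.png',cv2.resize(w['img'][140:300,200:440],None,fx=3,fy=3)[:,:,::-1]);print(w['xyz'])
```

```text
tcp px (np.float64(382.0345636508059), np.float64(289.05433865761614)) [(np.float64(389.7005138669922), np.float64(291.0886210571044)), (np.float64(374.45120678119736), np.float64(287.04197372256743))]
tips px seen L 373.4 280.0 R 393.0 285.4
red top [ 0.4177 -0.2168  0.018 ] base px (np.float64(381.66271913291513), np.float64(290.7792097218686)) top px (np.float64(382.2283753726476), np.float64(284.8328809885807))
0.005 [ 0.4327 -0.185   0.005 ] [ 0.442  -0.2297  0.005 ]
0.02 [ 0.4181 -0.1919  0.02  ] [ 0.4272 -0.2357  0.02  ]
0.035 [ 0.4036 -0.1989  0.035 ] [ 0.4125 -0.2418  0.035 ]
[ 0.4868 -0.1985  0.196 ]
```

View pics/w3.png

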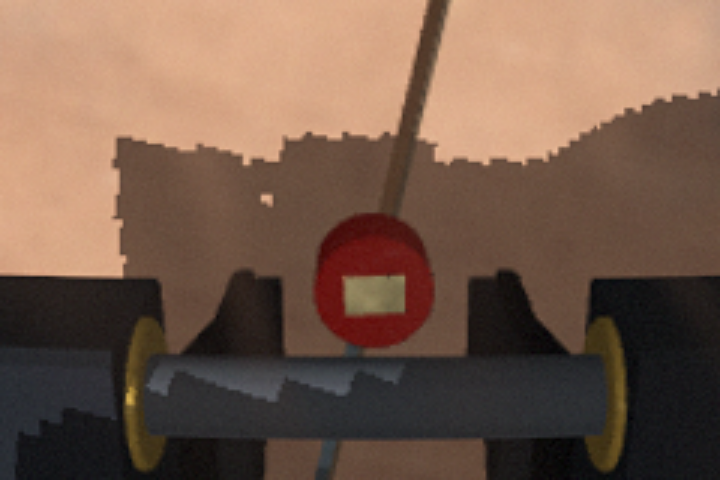

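The fingertips appear in both views about 17 mm above the reported TCP height: scene pixels (373,280) and (393,285) against an expected 289. I'll go down 10 mm more, watching the force, and then close.

Request:
{"name": "nudge_tcp", "arguments": {
  "plan": [
    [[0, 0, 0.003], 0],
    [[0, 0, 0.003], 0],
    [[0, 0, 0.002], 0],
    [[0, 0, 0.002], 0],
    [[0, 0, 0], 0],
    [[0, 0, 0], 0]
  ]
}}

```text
time: 6.8
position: [0.4175, -0.2143, -0.0059]
tool_rot: [0.994, 0.112, -0.0, -0.0]
ft_force: [0.4, -0.2, 0.2]
grip_width: 0.035
grip_force: 0.0
```

Request:
{"name": "nudge_tcp", "arguments": {
  "plan": [
    [[0, 0, 0], 0],
    [[0, 0, 0], 0],
    [[0, 0, 0], 0],
    [[0, 0, 0], 0],
    [[0, 0, 0], 0],
    [[0, 0, 0], 0]
  ],
  "aperture": 0.015,
  "grip_n": 15
}}

```text
time: 7.3
position: [0.4176, -0.2144, -0.0056]
tool_rot: [0.994, 0.112, 0.0, 0.0]
ft_force: [0.1, 0.8, -0.8]
grip_width: 0.0157
grip_force: 0.0
```

Run:
```python
from rig import robot, imaging, hand_in
from h import *
np.set_printoptions(precision=4,suppress=True)
c=imaging.camera("scene")
w=imaging.camera("wrist")
k=max(redtop(w['img'],(280,150,370,300)),key=cv2.contourArea);print('wrist red',cv2.boundingRect(k),'scene red',[cv2.boundingRect(k) for k in redtop(c['img'],(370,270,400,310))])
a=cv2.resize(c['img'][250:310,340:430],(720,480),interpolation=cv2.INTER_CUBIC)[:300+180];b=cv2.resize(w['img'][180:260,240:400],(720,360))
cv2.imwrite('pics/b1.png',cv2.resize(np.vstack([a,b]),None,fx=.7,fy=.7)[:,:,::-1])
```

```text
wrist red (305, 215, 40, 44) scene red [(377, 282, 12, 14)]
```

View pics/b1.png

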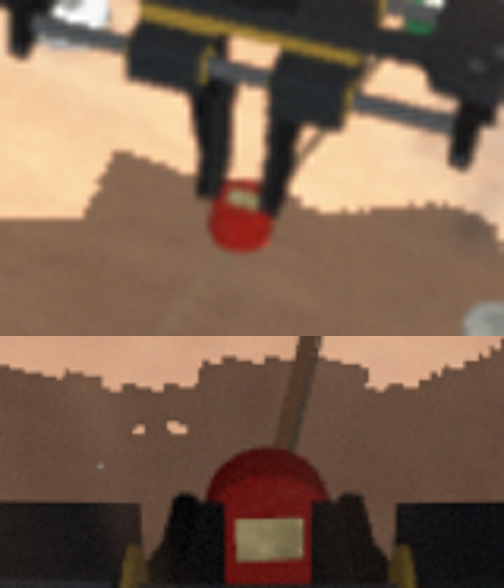

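Both views show the tips closed just above the specimen's top face, so the real tips sit about 25 mm above the reported TCP. I'll open, drop another 10 mm under force watch, and close.

Request:
{"name": "nudge_tcp", "arguments": {
  "plan": [
    [[0, 0, 0], 0],
    [[0, 0, 0], 0],
    [[0, 0, 0], 0],
    [[0, 0, 0], 0]
  ],
  "aperture": 0.036
}}

```text
time: 7.73
position: [0.4176, -0.2145, -0.0056]
tool_rot: [0.994, 0.112, 0.0, 0.0]
ft_force: [-0.6, -0.9, 0.1]
grip_width: 0.0323
grip_force: 0.0
```

Request:
{"name": "nudge_tcp", "arguments": {
  "plan": [
    [[0, 0, 0.003], 0],
    [[0, 0, 0.003], 0],
    [[0, 0, 0.002], 0],
    [[0, 0, 0.002], 0],
    [[0, 0, 0], 0],
    [[0, 0, 0], 0]
  ]
}}

```text
time: 8.23
position: [0.4175, -0.2143, -0.0159]
tool_rot: [0.994, 0.112, -0.0, -0.0]
ft_force: [-1.1, -0.6, 0.9]
grip_width: 0.0357
grip_force: 0.0
```

Request:
{"name": "nudge_tcp", "arguments": {
  "plan": [
    [[0, 0, 0], 0],
    [[0, 0, 0], 0],
    [[0, 0, 0], 0],
    [[0, 0, 0], 0],
    [[0, 0, 0], 0],
    [[0, 0, 0], 0]
  ],
  "aperture": 0.015,
  "grip_n": 15
}}

```text
time: 8.73
position: [0.4177, -0.2145, -0.0156]
tool_rot: [0.994, 0.112, 0.0, 0.0]
ft_force: [-0.7, -0.4, -0.0]
grip_width: 0.0239
grip_force: 15.0
```

It's gripped: 23.9 mm opening at 15 N. Resting on the bench corresponds to a TCP z of -0.0156. I'll lift, back toward the robot, and turn so the camera side and the wide body clear the tester.

Request:
{"name": "nudge_tcp", "arguments": {
  "plan": [
    [[0, 0, -0.005], 0],
    [[0, 0, -0.01], 0],
    [[0, 0, -0.015], 0],
    [[0, 0, -0.02], 0],
    [[0, 0, -0.02], 0],
    [[0, 0, -0.02], 0],
    [[0, 0, -0.015], 0],
    [[-0.004, 0.004, -0.005], 0],
    [[-0.008, 0.008, 0], 0],
    [[-0.01, 0.011, 0], 0],
    [[-0.01, 0.011, 0], 0],
    [[-0.008, 0.009, 0], 0],
    [[-0.004, 0.004, 0], 0]
  ],
  "grip_n": 20
}}

```text
time: 9.82
position: [0.3838, -0.2716, 0.0936]
tool_rot: [0.994, 0.111, -0.0, -0.0]
ft_force: [0.4, 0.3, -0.9]
grip_width: 0.0235
grip_force: 20.0
```

Request:
{"name": "nudge_tcp", "arguments": {
  "plan": [
    [[0, 0, 0], -0.08],
    [[0, 0, 0], -0.12],
    [[0, 0, 0], -0.12],
    [[0, 0, 0], -0.12],
    [[0, 0, 0], -0.12],
    [[0, 0, 0], -0.12],
    [[0, 0, 0], -0.12],
    [[0, 0, 0], -0.12],
    [[0, 0, 0], -0.12],
    [[0, 0, 0], -0.12],
    [[0, 0, 0], -0.12],
    [[0, 0, 0], -0.12],
    [[0, 0, 0], -0.12],
    [[0, 0, 0], -0.12],
    [[0, 0, 0], -0.12],
    [[0, 0, 0], -0.12],
    [[0, 0, 0], -0.12],
    [[0, 0, 0], -0.12],
    [[0, 0, 0], -0.12],
    [[0, 0, 0], -0.12]
  ]
}}

```text
time: 11.48
position: [0.3844, -0.2698, 0.0936]
tool_rot: [0.273, 0.962, 0.001, -0.001]
ft_force: [-0.1, -0.7, -0.5]
grip_width: 0.0234
grip_force: 20.0
```

Request:
{"name": "nudge_tcp", "arguments": {
  "plan": [
    [[0, 0, 0], -0.12],
    [[0, 0, 0], -0.12],
    [[0, 0, 0], -0.12],
    [[0, 0, 0], -0.12],
    [[0, 0, 0], -0.08],
    [[0, 0, 0], 0]
  ]
}}

```text
time: 11.98
position: [0.3844, -0.2698, 0.0937]
tool_rot: [-0.002, 1.0, 0.001, -0.001]
ft_force: [-0.5, -0.5, -0.1]
grip_width: 0.0231
grip_force: 20.0
```

Request:
{"name": "nudge_tcp", "arguments": {
  "plan": [
    [[-0.0005, 0.015, 0], 0],
    [[-0.0005, 0.03, 0], 0],
    [[-0.0005, 0.036, 0], 0],
    [[-0.0005, 0.036, 0], 0],
    [[-0.0005, 0.036, 0], 0],
    [[-0.0005, 0.036, 0], 0],
    [[-0.0005, 0.036, 0], 0],
    [[-0.0005, 0.036, 0], 0],
    [[-0.0005, 0.036, 0], 0],
    [[-0.0005, 0.036, 0], 0],
    [[0, 0.036, 0], 0],
    [[0, 0.036, 0], 0],
    [[0, 0.036, 0], 0],
    [[0, 0.03, 0], 0],
    [[0, 0.015, 0], 0],
    [[0, 0, 0], 0]
  ]
}}

```text
time: 13.32
position: [0.3879, 0.219, 0.0942]
tool_rot: [-0.003, 1.0, 0.0, 0.0]
ft_force: [0.7, -0.4, 0.6]
grip_width: 0.0234
grip_force: 20.0
```

Request:
{"name": "nudge_tcp", "arguments": {
  "plan": [
    [[0, 0, 0], 0.08],
    [[0, 0, 0], 0.12],
    [[0, 0, 0], 0.12],
    [[0, 0, 0], 0.12],
    [[0, 0, 0], 0.12],
    [[0, 0, 0], 0.12],
    [[0, 0, 0], 0.12],
    [[0, 0, 0], 0.12],
    [[0, 0, 0], 0.12],
    [[0, 0, 0], 0.12],
    [[0, 0, 0], 0.12],
    [[0, 0, 0], 0.12],
    [[0, 0, 0], 0.12],
    [[0, 0, 0], 0.05],
    [[0, 0, 0], 0],
    [[0, 0, 0], 0]
  ]
}}

```text
time: 14.65
position: [0.3882, 0.2153, 0.0942]
tool_rot: [0.706, 0.708, -0.001, -0.0]
ft_force: [-0.2, -1.2, -0.0]
grip_width: 0.0233
grip_force: 20.0
```

Run:
```python
from rig import robot, imaging, hand_in
from h import *
c=imaging.camera("wrist");print(c['xyz'],R.from_quat(c['attitude']).as_matrix().round(3))
cv2.imwrite('pics/w4.png',c['img'][:,:,::-1])
```

```text
[0.38808134 0.28659484 0.28516647] [[ 1.     0.004 -0.001]
 [ 0.004 -0.965 -0.261]
 [-0.002  0.261 -0.965]]
```

View pics/w4.png

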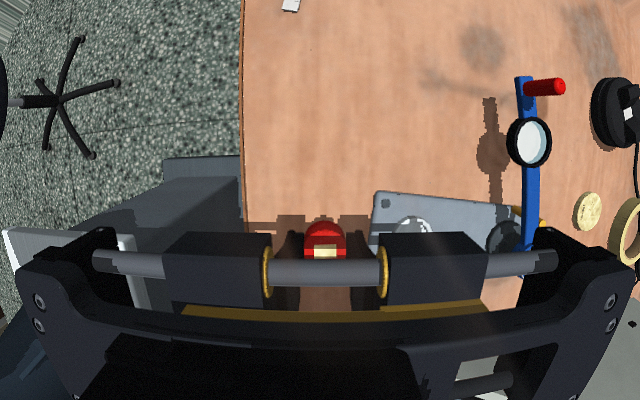

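The specimen is held at (325,240), still upright. The nest near (412,222) is partly hidden by a finger. The lens is at (530,142) and the post at (545,87). Turning the camera side over the nest will give a clear view.

Request:
{"name": "nudge_tcp", "arguments": {
  "plan": [
    [[0, 0, 0], 0.08],
    [[0, 0, 0], 0.12],
    [[0, 0, 0], 0.12],
    [[0, 0, 0], 0.12],
    [[0, 0, 0], 0.12],
    [[0, 0, 0], 0.12],
    [[0, 0, 0], 0.12],
    [[0, 0, 0], 0.12],
    [[0, 0, 0], 0.12],
    [[0, 0, 0], 0.12],
    [[0, 0, 0], 0.12],
    [[0, 0, 0], 0.12],
    [[0, 0, 0], 0.12],
    [[0, 0, 0], 0.05],
    [[0, 0, 0], 0],
    [[0, 0, 0], 0]
  ]
}}

```text
time: 16.03
position: [0.3888, 0.2158, 0.0943]
tool_rot: [1.0, 0.003, -0.0, 0.0]
ft_force: [0.4, -0.7, -0.6]
grip_width: 0.0236
grip_force: 20.0
```

Run:
```python
from rig import robot, imaging, hand_in
from h import *
c=imaging.camera("wrist");print(c['xyz'],robot.get_obs()['position'])
cv2.imwrite('pics/w5.png',c['img'][:,:,::-1])
```

```text
[0.4595733  0.21658901 0.28529744] [0.38889608 0.21585188 0.09431225]
```

View pics/w5.png

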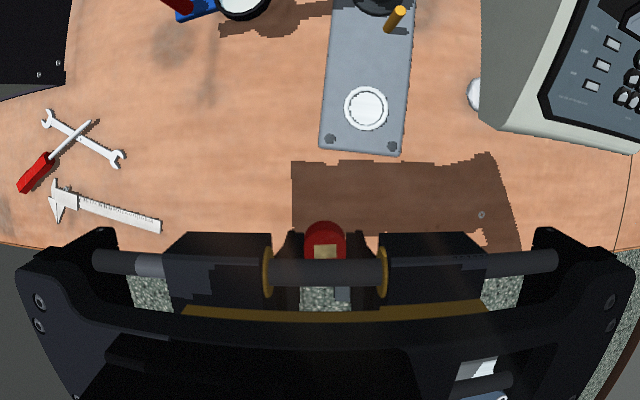

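The nest is clear at (366,108), the near foot corners at (319,148) and (399,156), and the held specimen at (325,240). I'll measure these numerically.

Run:
```python
from rig import robot, imaging, hand_in
from h import *
np.set_printoptions(precision=4,suppress=True)
c=imaging.camera("wrist");i=c['img'];h=cv2.cvtColor(i,cv2.COLOR_RGB2HSV)
print(h[108,330:402:4].tolist())
for th in(150,170,190,210):
    m=cv2.inRange(h,(0,0,th),(180,60,255));m[:,:335]=0;m[:,398:]=0;m[:80]=0;m[138:]=0
    k=max(cv2.findContours(m,cv2.RETR_EXTERNAL,cv2.CHAIN_APPROX_NONE)[0],key=cv2.contourArea)
    P=np.array([wplane(c,*q[0],.022)[:2] for q in k],np.float32);print(th,cv2.boundingRect(k),cv2.minEnclosingCircle(P),cv2.fitEllipse(P)[:2])
# foot top outline
m=cv2.inRange(h,(90,15,70),(130,90,200));m[:,:310]=0;m[:,420:]=0;m[165:]=0
k=max(cv2.findContours(m,cv2.RETR_EXTERNAL,cv2.CHAIN_APPROX_NONE)[0],key=cv2.contourArea)
P=np.array([wplane(c,*q[0],.012)[:2] for q in k],np.float32);b=cv2.minAreaRect(P);print(b,cv2.boxPoints(b))
for v in(50,70,90,110,130,145):
    u=np.where(m[v]>0)[0];print(v,u.min(),u.max(),wplane(c,u.min(),v,.012),wplane(c,u.max(),v,.012))
k=max(redtop(i,(290,200,360,250)),key=cv2.contourArea);print('red',cv2.boundingRect(k),[wplane(c,x,221,.115)[:2] for x in(cv2.boundingRect(k)[0],sum(cv2.boundingRect(k)[::2])-1)],wplane(c,325,221,.11))
```

```text
[[101, 35, 175], [107, 34, 172], [102, 33, 170], [102, 37, 173], [100, 9, 245], [98, 8, 245], [100, 9, 244], [97, 9, 244], [101, 8, 243], [94, 8, 244], [97, 9, 245], [98, 8, 246], [99, 7, 247], [106, 30, 128], [100, 9, 245], [103, 38, 163], [105, 34, 165], [106, 38, 168]]
150 (335, 80, 63, 58) ((0.47109875082969666, 0.18102319538593292), 0.0363609604537487) ((0.4706157445907593, 0.1810431033372879), (0.057637400925159454, 0.06318660825490952))
170 (335, 80, 54, 58) ((0.47056111693382263, 0.1913677155971527), 0.028999939560890198) ((0.47079241275787354, 0.18806464970111847), (0.04510597884654999, 0.04882395267486572))
190 (344, 86, 44, 44) ((0.4711329936981201, 0.18157604336738586), 0.019389545544981956) ((0.4711475074291229, 0.181788831949234), (0.03703729063272476, 0.037306491285562515))
210 (344, 86, 44, 44) ((0.47105199098587036, 0.1817908138036728), 0.019096756353974342) ((0.470986008644104, 0.18174713850021362), (0.036655351519584656, 0.03689400479197502))
((0.5066133141517639, 0.17842291295528412), (0.07436875998973846, 0.15004964172840118), 84.3913803100586) [[0.4283 0.1487]
 [0.5776 0.1341]
 [0.5849 0.2081]
 [0.4356 0.2228]]
50 328 411 [0.5228 0.2138 0.012 ] [0.5269 0.1397 0.012 ]
70 326 409 [0.5045 0.2155 0.012 ] [0.5079 0.1417 0.012 ]
90 324 407 [0.4865 0.2171 0.012 ] [0.4893 0.1434 0.012 ]
110 322 405 [0.4688 0.2187 0.012 ] [0.471 0.145 0.012]
130 320 402 [0.4511 0.2204 0.012 ] [0.4529 0.1473 0.012 ]
145 319 400 [0.4378 0.2212 0.012 ] [0.4393 0.1486 0.012 ]
red (304, 220, 42, 30) [array([0.4022, 0.2281]), array([0.4023, 0.2043])] [0.4006 0.2159 0.11  ]
```

Nest at (0.471, 0.1817), with the stand's axis at about -0.096 rad. That puts the pivot at (0.5805, 0.171), the parked post at (0.5535, 0.324) and the stop post at (0.426, 0.186).

Request:
{"name": "nudge_tcp", "arguments": {
  "plan": [
    [[0, 0, 0], -0.08],
    [[0, 0, 0], -0.12],
    [[0, 0, 0], -0.12],
    [[0, 0, 0], -0.12],
    [[0, 0, 0], -0.12],
    [[0, 0, 0], -0.12],
    [[0, 0, 0], -0.12],
    [[0, 0, 0], -0.12],
    [[0, 0, 0], -0.12],
    [[0, 0, 0], -0.12],
    [[0, 0, 0], -0.12],
    [[0, 0, 0], -0.12],
    [[0, 0, 0], -0.12],
    [[0, 0, 0], -0.05],
    [[-0.005, 0.012, 0], 0],
    [[-0.01, 0.023, 0], 0],
    [[-0.01, 0.024, 0], 0],
    [[-0.0092, 0.0231, 0], 0],
    [[0, 0, 0], 0],
    [[0, 0, 0], 0]
  ]
}}

```text
time: 17.8
position: [0.4735, 0.1811, 0.0943]
tool_rot: [0.707, 0.707, 0.001, 0.0]
ft_force: [-0.3, -0.5, 0.3]
grip_width: 0.0236
grip_force: 20.0
```

Request:
{"name": "nudge_tcp", "arguments": {
  "plan": [
    [[0, 0, 0.01], 0],
    [[0, 0, 0.015], 0],
    [[0, 0, 0.015], 0],
    [[0, 0, 0.01], 0],
    [[0, 0, 0], 0],
    [[0, 0, 0], 0]
  ]
}}

```text
time: 18.3
position: [0.47, 0.1821, 0.0436]
tool_rot: [0.706, 0.708, -0.001, -0.001]
ft_force: [0.0, -0.2, -0.4]
grip_width: 0.0235
grip_force: 20.0
```

Request:
{"name": "nudge_tcp", "arguments": {
  "plan": [
    [[0, 0.0004, 0.01], 0],
    [[0, 0, 0.01], 0],
    [[0, 0, 0.01], 0],
    [[0, 0, 0.004], 0],
    [[0, 0, 0.003], 0],
    [[0, 0, 0], 0],
    [[0, 0, 0], 0]
  ]
}}

```text
time: 18.88
position: [0.4717, 0.182, 0.0072]
tool_rot: [0.706, 0.708, -0.0, -0.0]
ft_force: [0.1, -1.2, -0.6]
grip_width: 0.0233
grip_force: 20.0
```

Request:
{"name": "nudge_tcp", "arguments": {
  "plan": [
    [[0, 0, 0.002], 0],
    [[0, 0, 0.002], 0],
    [[0, 0, 0], 0],
    [[0, 0, 0], 0]
  ]
}}

```text
time: 19.22
position: [0.4717, 0.182, 0.0034]
tool_rot: [0.706, 0.708, 0.0, 0.0]
ft_force: [0.3, 0.5, 0.6]
grip_width: 0.0233
grip_force: 20.0
```

Request:
{"name": "nudge_tcp", "arguments": {
  "plan": [
    [[0, 0, 0.0015], 0],
    [[0, 0, 0.001], 0],
    [[0, 0, 0], 0],
    [[0, 0, 0], 0]
  ]
}}

```text
time: 19.55
position: [0.4717, 0.182, 0.0008]
tool_rot: [0.706, 0.708, -0.0, -0.0]
ft_force: [-0.6, 0.0, 0.1]
grip_width: 0.0234
grip_force: 20.0
```

Request:
{"name": "nudge_tcp", "arguments": {
  "plan": [
    [[0, 0, 0], 0],
    [[0, 0, 0], 0],
    [[0, 0, 0], 0],
    [[0, 0, 0], 0],
    [[0, 0, 0], 0]
  ],
  "aperture": 0.04
}}

```text
time: 19.97
position: [0.4717, 0.182, 0.0009]
tool_rot: [0.706, 0.708, 0.0, 0.0]
ft_force: [-0.9, 0.4, 0.4]
grip_width: 0.0391
grip_force: 0.0
```

Request:
{"name": "nudge_tcp", "arguments": {
  "plan": [
    [[0, 0, -0.005], 0],
    [[0, 0, -0.01], 0],
    [[0, 0, -0.02], 0],
    [[0, 0, -0.03], 0],
    [[0, 0, -0.03], 0],
    [[0, 0, -0.02], 0],
    [[0, 0, -0.02], 0],
    [[0, 0, -0.005], 0],
    [[0, 0, 0], 0]
  ]
}}

```text
time: 20.72
position: [0.473, 0.1823, 0.143]
tool_rot: [0.706, 0.708, 0.002, 0.001]
ft_force: [0.1, 0.0, -0.1]
grip_width: 0.0401
grip_force: 0.0
```

The specimen reached the nest depth with no contact force and is released. Now I move above the parked post with the pads to close along its tangent, and check both by colour.

Request:
{"name": "nudge_tcp", "arguments": {
  "plan": [
    [[0.01, 0.006, 0], 0],
    [[0.023, 0.013, 0], 0],
    [[0.025, 0.0145, 0], 0],
    [[0.025, 0.0145, 0], 0],
    [[0.025, 0.0145, 0], 0],
    [[0.024, 0.0135, 0], 0],
    [[0.01, 0.006, 0], 0],
    [[0, 0, 0], -0.0875],
    [[0, 0, 0], -0.0875],
    [[0, 0, 0], 0],
    [[0, 0, 0], 0]
  ]
}}

```text
time: 21.63
position: [0.5524, 0.3246, 0.1389]
tool_rot: [0.642, 0.767, -0.001, -0.001]
ft_force: [-1.0, -0.6, -0.1]
grip_width: 0.0401
grip_force: 0.0
```

Run:
```python
from rig import robot, imaging, hand_in
from h import *
np.set_printoptions(precision=4,suppress=True)
o=robot.get_obs();print(o['position'],o['tool_rot'])
t=imaging.camera("top")
for box in((270,215,305,245),(230,190,260,215)):
  for k in redtop(t['img'],box):
    M=k[:,0].mean(0);print('top',cv2.boundingRect(k),M,plane(t,*M,.034),plane(t,*M,.1))
w=imaging.camera("wrist")
for k in redtop(w['img'],(0,0,640,330)):
    if cv2.contourArea(k)>40:
        x,y,a,b=cv2.boundingRect(k);M=(x+a/2,y+b/2);print('wrist',x,y,a,b,[wplane(w,*M,z)[:2] for z in(.034,.107,.09)],wplane(w,M[0],y+b,.107),wplane(w,M[0],y,.107))
```

```text
[0.5524 0.3246 0.1389] [ 0.6422  0.7665 -0.0014 -0.0009]
top (284, 228, 7, 7) [287.     230.6111] [0.4695 0.1825 0.034 ] [0.4631 0.1756 0.1   ]
wrist 319 197 16 28 [array([0.5576, 0.3069]), array([0.5534, 0.3286]), array([0.5544, 0.3235])] [0.5554 0.3176 0.107 ] [0.5515 0.3393 0.107 ]
```

The specimen sits in the nest at (0.4695, 0.1825) in the top view. The post is at about (0.5545, 0.324), as predicted. I'll go down over it and close to a loose cage.

Request:
{"name": "nudge_tcp", "arguments": {
  "plan": [
    [[0, 0.0015, 0.01], 0],
    [[0, 0, 0.015], 0],
    [[0, 0, 0.015], 0],
    [[0, 0, 0.015], 0],
    [[0, 0, 0.012], 0],
    [[0, 0, 0.01], 0],
    [[0, 0, 0.007], 0],
    [[0, 0, 0], 0],
    [[0, 0, 0], 0]
  ]
}}

```text
time: 22.48
position: [0.5548, 0.3245, 0.0566]
tool_rot: [0.642, 0.767, -0.0, -0.0]
ft_force: [-0.2, -0.5, 0.7]
grip_width: 0.0398
grip_force: 0.0
```

Request:
{"name": "nudge_tcp", "arguments": {
  "plan": [
    [[0, 0, 0], 0],
    [[0, 0, 0], 0],
    [[0, 0, 0], 0],
    [[0, 0, 0], 0],
    [[0, 0, 0], 0],
    [[0, 0, 0], 0]
  ],
  "aperture": 0.01,
  "grip_n": 5
}}

```text
time: 22.98
position: [0.5539, 0.3245, 0.0571]
tool_rot: [0.641, 0.767, -0.001, -0.001]
ft_force: [-1.1, -0.6, 3.3]
grip_width: 0.0127
grip_force: 5.0
```

It's gripped at 12.7 mm. I'll swing along the arc (155 mm radius, 0.05 rad per row), turning with the arm.

Request:
{"name": "nudge_tcp", "arguments": {
  "plan": [
    [[-0.0002, -0.00775, 0], -0.05],
    [[-0.0002, -0.00775, 0], -0.05],
    [[-0.0002, -0.00775, 0], -0.05],
    [[-0.0002, -0.00775, 0], -0.05],
    [[-0.0002, -0.00775, 0], -0.05],
    [[-0.0002, -0.00775, 0], -0.05],
    [[-0.0002, -0.00775, 0], -0.05],
    [[-0.0002, -0.00775, 0], -0.05],
    [[0, 0, 0], 0]
  ],
  "grip_n": 10
}}

```text
time: 23.73
position: [0.4971, 0.3024, 0.0572]
tool_rot: [0.476, 0.879, 0.001, -0.0]
ft_force: [0.7, 5.1, -1.2]
grip_width: 0.0128
grip_force: 10.0
```

Request:
{"name": "nudge_tcp", "arguments": {
  "plan": [
    [[-0.0002, -0.00775, 0], -0.05],
    [[-0.0002, -0.00775, 0], -0.05],
    [[-0.0002, -0.00775, 0], -0.05],
    [[-0.0002, -0.00775, 0], -0.05],
    [[-0.0002, -0.00775, 0], -0.05],
    [[-0.0002, -0.00775, 0], -0.05],
    [[-0.0002, -0.00775, 0], -0.05],
    [[-0.0002, -0.00775, 0], -0.05],
    [[-0.0002, -0.00775, 0], -0.05],
    [[0, 0, 0], 0],
    [[0, 0, 0], 0]
  ]
}}

```text
time: 24.65
position: [0.4483, 0.2532, 0.0571]
tool_rot: [0.27, 0.963, 0.001, -0.001]
ft_force: [-3.9, 6.5, 3.2]
grip_width: 0.0127
grip_force: 10.0
```

Run:
```python
from rig import robot, imaging, hand_in
from h import *
o=robot.get_obs();p=o['position'];m=R.from_quat(o['tool_rot']).as_matrix()
P=np.array([.5805,.1712]);d=p[:2]-P;print(p,np.hypot(*d),np.arctan2(d[1],d[0]),'phi',np.arctan2(m[1,0],m[0,0]),o['ft_force'])
```

```text
[0.44828097 0.25315288 0.05712068] 0.15555753282321508 2.58672210452717 phi 2.595138735145118 [-3.94309116  6.46902004  3.18359709]
```

Request:
{"name": "nudge_tcp", "arguments": {
  "plan": [
    [[-0.0002, -0.00775, 0], 0],
    [[-0.0006, -0.0077, 0], 0],
    [[-0.001, -0.0077, 0], 0],
    [[-0.00135, -0.0076, 0], 0],
    [[-0.0017, -0.00755, 0], 0],
    [[-0.0021, -0.0075, 0], 0],
    [[-0.0025, -0.0073, 0], 0],
    [[-0.0028, -0.0072, 0], 0],
    [[0, 0, 0], 0],
    [[0, 0, 0], 0]
  ]
}}

```text
time: 25.48
position: [0.4288, 0.1946, 0.0571]
tool_rot: [0.269, 0.963, 0.0, -0.0]
ft_force: [-1.9, 6.0, 3.0]
grip_width: 0.0125
grip_force: 10.0
```

Create a.py:
```python
from rig import robot, imaging, hand_in
from h import *
o=robot.get_obs();p=o['position'];m=R.from_quat(o['tool_rot']).as_matrix()
P=np.array([.5805,.1712]);d=p[:2]-P;a=np.arctan2(d[1],d[0]);f=np.array(o['ft_force']);print(p,np.hypot(*d),a,'F tan/rad',f[:2]@[-np.sin(a),np.cos(a)],f[:2]@[np.cos(a),np.sin(a)])
```

```bash
python3 a.py
```

```text
[0.42875468 0.19461705 0.05709045] 0.15354152360059117 2.9884823069833684 F tan/rad -5.681644934228027 2.7656533744213396
```

Request:
{"name": "nudge_tcp", "arguments": {
  "plan": [
    [[-0.0013, -0.0027, 0], 0],
    [[-0.0013, -0.0027, 0], 0],
    [[0, 0, 0], 0],
    [[0, 0, 0], 0]
  ],
  "grip_n": 20
}}

```text
time: 25.82
position: [0.428, 0.1891, 0.0571]
tool_rot: [0.269, 0.963, 0.0, -0.0]
ft_force: [-2.5, 6.2, 2.6]
grip_width: 0.0126
grip_force: 20.0
```

```bash
python3 a.py
```

```text
[0.42803901 0.18905943 0.05709075] 0.15350346622744382 3.0249831203071316 F tan/rad -5.898054812962871 3.1827033273585372
```

Request:
{"name": "nudge_tcp", "arguments": {
  "plan": [
    [[-0.0004, -0.0009, 0], 0],
    [[-0.0004, -0.0009, 0], 0],
    [[0, 0, 0], 0],
    [[0, 0, 0], 0]
  ]
}}

```text
time: 26.15
position: [0.4279, 0.1872, 0.0571]
tool_rot: [0.269, 0.963, 0.0, -0.0]
ft_force: [-2.3, 5.4, 2.2]
grip_width: 0.0123
grip_force: 20.0
```

```bash
python3 a.py
```

```text
[0.4278629  0.18718728 0.05709456] 0.15347207871837046 3.0372327103396453 F tan/rad -5.152934217648417 2.8841730748649974
```

Request:
{"name": "nudge_tcp", "arguments": {
  "plan": [
    [[-0.0004, -0.0009, 0], 0],
    [[0, 0, 0], 0],
    [[0, 0, 0], 0]
  ]
}}

```text
time: 26.4
position: [0.4278, 0.1862, 0.0571]
tool_rot: [0.269, 0.963, 0.0, -0.0]
ft_force: [-2.5, 6.6, 3.2]
grip_width: 0.0122
grip_force: 20.0
```

```bash
python3 a.py
```

```text
[0.4278173  0.18623027 0.05710851] 0.1534207109102915 3.043467617720088 F tan/rad -6.338567048641197 3.1226257691374526
```

Request:
{"name": "nudge_tcp", "arguments": {
  "plan": [
    [[-0.0004, -0.0009, 0], 0],
    [[0, 0, 0], 0],
    [[0, 0, 0], 0]
  ]
}}

```text
time: 26.65
position: [0.4277, 0.1853, 0.0571]
tool_rot: [0.269, 0.963, 0.001, -0.0]
ft_force: [-1.7, 6.7, 2.6]
grip_width: 0.0124
grip_force: 20.0
```

Request:
{"name": "nudge_tcp", "arguments": {
  "plan": [
    [[-0.0004, -0.0009, 0], 0],
    [[0, 0, 0], 0],
    [[0, 0, 0], 0]
  ]
}}

```text
time: 26.9
position: [0.4277, 0.1847, 0.0571]
tool_rot: [0.269, 0.963, 0.001, -0.0]
ft_force: [-2.4, 8.7, 1.9]
grip_width: 0.0126
grip_force: 20.0
```

```bash
python3 a.py
```

```text
[0.42774979 0.18474423 0.05711419] 0.15334951569559188 3.053154798381894 F tan/rad -8.436725641428799 3.1506116811374114
```

Request:
{"name": "nudge_tcp", "arguments": {
  "plan": [
    [[-0.0004, -0.0009, 0], 0],
    [[0, 0, 0], 0],
    [[0, 0, 0], 0]
  ]
}}

```text
time: 27.15
position: [0.4277, 0.1845, 0.0571]
tool_rot: [0.269, 0.963, 0.002, -0.0]
ft_force: [-2.6, 12.2, 2.6]
grip_width: 0.0121
grip_force: 20.0
```

```bash
python3 a.py
```

```text
[0.42774861 0.18451095 0.05712029] 0.1533302619958687 3.054670980085503 F tan/rad -11.9094972433609 3.649095964541607
```

Motion has stalled and the tangential force is climbing (6 to 12 N), so the arm is on its stop. I'll push once more for margin, check with the top camera and hand in.

Request:
{"name": "nudge_tcp", "arguments": {
  "plan": [
    [[-0.0002, -0.0005, 0], 0],
    [[0, 0, 0], 0],
    [[0, 0, 0], 0],
    [[0, 0, 0], 0],
    [[0, 0, 0], 0],
    [[0, 0, 0], 0],
    [[0, 0, 0], 0]
  ],
  "grip_n": 25
}}

```text
time: 27.73
position: [0.4278, 0.1844, 0.0571]
tool_rot: [0.27, 0.963, 0.002, -0.0]
ft_force: [-1.4, 13.5, 1.9]
grip_width: 0.0121
grip_force: 25.0
```

```bash
python3 a.py
```

Run:
```python
from rig import robot, imaging, hand_in
from h import *
np.set_printoptions(precision=4,suppress=True)
t=imaging.camera("top")
for n,lo,hi,z in(('blue',(100,120,40),(125,255,255),.064),('bright',(0,0,190),(180,50,255),.054)):
    for ce,s in blobs(t['img'],lo,hi,(235,180,318,258)):print(n,ce,s,plane(t,*ce,z))
for ce,s in blobs(t['img'],(45,80,40),(90,255,255),(395,190,425,215))+blobs(t['img'],(0,0,190),(180,40,255),(430,240,450,258)):print('bystander',ce)
w=imaging.camera("wrist")
for k in redtop(w['img'],(200,0,450,330)):
    if cv2.contourArea(k)>30:print('wrist red',cv2.boundingRect(k))
```

```text
[0.42778203 0.18439072 0.05714165] 0.15328657138570842 3.0554333963954607 F tan/rad -13.34848040947448 2.5610103412617895
blue [289.4 201.9] [286 192   9  24 128] [0.5611 0.1725 0.064 ]
bright [316.9 222. ] [316 213   2  18  21] [0.4953 0.0825 0.054 ]
bystander [409.8 202.4]
bystander [440.4 248.7]
wrist red (313, 223, 24, 36)
```

```bash
python3 -c "
from rig import robot, imaging, hand_in
print(hand_in())"
```

```text
the job is handed in; nothing more can be done
None
```

I put the red specimen in the nest the same way up and let it go, then swung the lens arm to its stop and handed in at about 28 s, still gripping and pushing the post; no verdict came back, and the final camera check could not see the specimen under the lens.

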